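# Shunt the blue-capped sample to the green-marked pocket

### The job

In the sliding sample tray, slide the white-capped carrier that stands at the green mark into the empty pocket, then slide the blue-capped carrier squarely into the green-marked pocket it has freed. Slide them one at a time without lifting them. Leave the other white carrier in its pocket and the things round the tray where they are.

Things in the scene. Friction and masses are not known exactly. Their poses are not given: they have to be found in the camera images.
- tray: Fixed square tray, 204x204 mm, turned up to 45 degrees either way: black slippery floor 5 mm thick with 2x2 pockets outlined in white (pitch 96 mm, no walls between them), aluminium rim 6 mm thick, its top 21 mm over the worktop. Inside 192x192 mm: a carrier has 6 mm of play each side. Two ears (40x34 mm, 12 mm high) outside the rim. Origin: centre of the underside.
- green_mark: Green round button, 29 mm across, 7 mm high, fixed on the ear beside pocket a or beside pocket b: it marks the pocket that the blue-capped carrier must go to (the nearer of the two pocket centres, 69 mm away). Origin at its underside.
- grey_mark: Grey round button of the same size on the other ear; it marks the pocket whose carrier stays. Origin at its underside.
- ear_a (a point): Top centre of the ear beside pocket a, 12 mm above the worktop, 69 mm from the centre of pocket a.
- ear_b (a point): Top centre of the ear beside pocket b, 12 mm above the worktop, 69 mm from the centre of pocket b.
- pocket_start (a point): Point on the tray floor at the centre of one of the four 96x96 mm pockets (5 mm above the worktop): where the blue-capped carrier stands at first, diagonally opposite the empty one.
- pocket_empty (a point): Point on the tray floor at the centre of one of the four 96x96 mm pockets (5 mm above the worktop): the one that is empty at first, next to both pocket a and pocket b.
- pocket_a (a point): Point on the tray floor at the centre of one of the four 96x96 mm pockets (5 mm above the worktop): next to the starting and the empty pocket; holds a white-capped carrier at first.
- pocket_b (a point): Point on the tray floor at the centre of one of the four 96x96 mm pockets (5 mm above the worktop): next to the starting and the empty pocket, diagonally opposite pocket a; holds a white-capped carrier at first.
- blue_carrier: Grey plate 84x84x12 mm (corners rounded to 12 mm) with a fixed white jar with a dark blue screw cap, one rigid piece of about 0.28 kg, slippery underneath. Black collar 68 mm across from 12 to 20 mm over the plate's underside; jar at the plate's centre, round body 58 mm across up to 85 mm, cap 54 mm across up to 103 mm. Take it high, round cap and body. Origin: centre of the plate's underside. 
- white_carrier_1: Grey plate 84x84x12 mm (corners rounded to 12 mm) with a fixed white plastic jar with white cap, one rigid piece of about 0.27 kg, slippery underneath. Black collar 62 mm across from 12 to 20 mm over the plate's underside; jar at the plate's centre, round body 52 mm across up to 73 mm, cap 48 mm across up to 89 mm. Take it high, round cap and body. Origin: centre of the plate's underside. One of two alike, in pocket a or b.
- white_carrier_2: Grey plate 84x84x12 mm (corners rounded to 12 mm) with a fixed white plastic jar with white cap, one rigid piece of about 0.27 kg, slippery underneath. Black collar 62 mm across from 12 to 20 mm over the plate's underside; jar at the plate's centre, round body 52 mm across up to 73 mm, cap 48 mm across up to 89 mm. Take it high, round cap and body. Origin: centre of the plate's underside. One of two alike, in pocket a or b.
- spool: Bystander: green spool of white thread, 68 mm across, 30 mm high, loose on the worktop; origin at the centre of its underside.
- tape: Bystander: roll of beige packing tape lying flat, 96 mm across, 48 mm high, loose on the worktop; origin at the centre of its underside.
- tin: Bystander: small empty gold-coloured tin, 64x110x24 mm, loose on the worktop; origin at the centre of its underside.

How it is judged:
On the way:
1. the white carrier from the green-marked pocket stands in the empty pocket (within 15 mm of its centre), the blue and the other white one still in their first pockets (within 15 mm) (((horizontal distance between green_mark and ear_a below 0.03 m and horizontal distance between blue_carrier and pocket_start below 0.015 m and ((horizontal distance between white_carrier_1 and pocket_empty below 0.015 m and horizontal distance between white_carrier_2 and pocket_b below 0.015 m) or (horizontal distance between white_carrier_2 and pocket_empty below 0.015 m and horizontal distance between white_carrier_1 and pocket_b below 0.015 m))) or (horizontal distance between green_mark and ear_b below 0.03 m and horizontal distance between blue_carrier and pocket_start below 0.015 m and ((horizontal distance between white_carrier_1 and pocket_empty below 0.015 m and horizontal distance between white_carrier_2 and pocket_a below 0.015 m) or (horizontal distance between white_carrier_2 and pocket_empty below 0.015 m and horizontal distance between white_carrier_1 and pocket_a below 0.015 m))))), for 0.2 s.
At the end, for the whole second after the job is handed in: Horizontally within 15 mm of the pocket centres: the blue-capped carrier in the green-marked pocket, the white one that stood there in the formerly empty pocket, the other white one in its own pocket; all three flat on the tray floor and at rest (((horizontal distance between green_mark and ear_a below 0.03 m and horizontal distance between blue_carrier and pocket_a below 0.015 m and ((horizontal distance between white_carrier_1 and pocket_empty below 0.015 m and horizontal distance between white_carrier_2 and pocket_b below 0.015 m) or (horizontal distance between white_carrier_2 and pocket_empty below 0.015 m and horizontal distance between white_carrier_1 and pocket_b below 0.015 m))) or (horizontal distance between green_mark and ear_b below 0.03 m and horizontal distance between blue_carrier and pocket_b below 0.015 m and ((horizontal distance between white_carrier_1 and pocket_empty below 0.015 m and horizontal distance between white_carrier_2 and pocket_a below 0.015 m) or (horizontal distance between white_carrier_2 and pocket_empty below 0.015 m and horizontal distance between white_carrier_1 and pocket_a below 0.015 m)))) and linear speed of each of blue_carrier, white_carrier_1, white_carrier_2 below 0.02 m/s and height (world z) of each of blue_carrier, white_carrier_1, white_carrier_2 below 0.012 m); the robot touches nothing.
It fails at once if a carrier is lifted more than 15 mm off the tray floor (height (world z) of any of blue_carrier, white_carrier_1, white_carrier_2 above 0.02 m).
It fails at once if the spool, the tape roll or the tin is shifted by more than 25 mm (distance of any of spool, tape, tin from where it was at the start of the episode above 0.025 m).
It also fails if it takes over 48 s, if anything falls off the work surface, if the arm or the gripper's body presses on something with over 40 N, if the wrist force passes 120 N, or if a joint passes its speed limit or range.

### The arm

A 7-joint arm with a two-finger parallel gripper is mounted at the origin on a cart in front of the work surface, level with it; the furniture and walls round the work are solid. World frame = base frame: x ahead of the robot, y to its left, z up, the work surface at z = 0. Lengths are in m, angles in rad, forces in N, time in s.
With the tool pointing down it reaches from about 0.35 to 0.9 m from the base axis. Payload 8.1 kg.
Tool frame: the origin (TCP) lies midway between the tips of the shut fingers; the grasp point (between the pads) lies 19 mm behind it; z points along the fingers, y is the line along which they close (so a half turn about z gives the same grasp; the last joint's range is limited). The gripper opens to 92 mm and grips with 3 to 60 N. Pads are 19 mm wide; open, the fingers measure 130 mm over their backs; the gripper's body (75 mm by 190 mm) begins 47 mm behind the grasp point.
Start: joints at [1.2, 0.434, 0.025, 1.573, -0.012, 1.134, -0.075], TCP at [0.165, -0.603, 0.227] pointing down, gripper open.
Joint ranges: [-2.62, 2.62], [-0.44, 2.09], [-1.27, 1.32], [0.08, 2.57], [-1.32, 4.46], [0.12, 2], [-2.74, 2.74]. Speed limits (rad/s): [2.22, 2.22, 3.01, 3.01, 3.14, 3.14, 3.14].

### API

Orientations are given as a rotation vector (axis times angle).
In Python, from cell import observe, get_image, camera_model, sign_off, recognise, silhouettes gives the robot as it stands.
- The arm moves only by the tool apply_moves, never from a script. Its argument "motion" is a list of rows, each an object of numbers: "x", "y", "z": the shift along the world's x, y, z in cm; "yaw": the turn about the world's z in degrees; "hand": the opening, from -1 (shut) to 1 (fully open), so that 0 is half open. In form: [{"x": .., "y": .., "z": .., "yaw": .., "hand": ..}, ...]. A call has 1 to 10 rows; each row is the pose to reach, as a shift and turn from the pose commanded when the call began; what a row does not reach only later rows make up. A row lasts 1/8 s, in which the tool goes at most 62.5 mm and 10.7 degrees, less where a joint would pass 70% of its speed; a pose out of reach is approached as far as the arm can. A call with a gripper value outside its range is refused whole. The fingers move at their own pace and stop on an object; "newtons" is the grip in N (left out, the last holds). Time passes only in rows, so rows that repeat a pose let the fingers close. It gives the time, the measured TCP pose, the force, the opening and the grip force at its end, in the units of the state.
- observe(): the state, without advancing time (a new reading comes with each control period).
- get_image(name): name is "scene" or "top"; returns the picture (400x640x3 uint8, blue, green, red); there is no depth.
- camera_model(name): a dict with "camera_matrix" (3x3 intrinsics, pixels), "T" (4x4, takes a point from camera to world coordinates). Camera axes: x right, y up, looking along -z (the intrinsics and any distortion apply to the point x, -y, -z); pixel columns grow to the right and rows downward; lengths in m; the calibration is good to about 2 mm. A picture is of the moment at which its call begins. camera_model takes no time and is no camera call.
- sign_off(): hands the job in; it is judged then, once.
Trained networks look in the newest picture that a camera, given by its name, has taken for a name from the list of things; names that differ only in an ending like _2 or _b are one class to them, and where a whole thing is asked for, a point or a joint stands for the part that bears it (a point fixed in the world has none). Each returns a list of dicts, best first, with "p" (0 to 1); they miss things now and then, are a little off and sometimes report something else, mostly with a low value. They report only what shows in the picture. A call takes as long as a camera call.
- recognise(query, camera): "rect" ([left, top, right, bottom] in pixels, round what is visible of it).
- silhouettes(query, camera): "mask" (400x640 bool, what is visible of it) and "rect" ([left, top, right, bottom] in pixels, round what is visible of it).
The state is a dict: "clock": time; "joints": joint angles; "dq": joint speeds; "joint_efforts": joint torques, N m; "position": TCP position; "ee_rot": TCP orientation; "force": force on the tool from outside, world axes, zero at the start; "ft_torque": the same for the moment, N m; "width": opening from 0.0 (shut) to 1.0 (fully open); "gripper_force": force on a finger pad.
Only numpy, scipy, OpenCV 4.12 (cv2) and the standard library are available. Lean on these libraries where they do the work, as an engineer would, in place of code of your own. Each camera call takes 0.05 s, during which the arm holds its last target. There are 200 camera calls.

## Working session

There is one attempt and no reset: what is moved stays moved. The work goes in short steps, Python scripts to look and compute and a tool call to move; the robot and the scene stay as the last step left them, time stands still between calls to the robot, and variables do not carry over. Pictures are saved under pics/ and viewed, at most 10 in all, crops included, and the job is handed in when it is done.

Besides the shell and the picture viewer there is one more tool, called after ">>>" as a command line: name --argument value ..., lists and objects as JSON in quotes. apply_moves: Moves the arm, as the interface text tells. Its arguments: {"type":"object","properties":{"motion":{"type":"array","items":{"type":"object","properties":{"x":{"type":"number"},"y":{"type":"number"},"z":{"type":"number"},"yaw":{"type":"number"},"hand":{"type":"number"}}}},"newtons":{"type":"number"}},"required":["motion"]}

```bash
mkdir -p pics; cat > h.py <<'E'
import numpy as np, cv2
from cell import *
def to_plane(cam,uv,z):
    m=camera_model(cam);K=np.array(m["camera_matrix"]);T=np.array(m["T"])
    d=m.get("distortion",m.get("dist"))
    p=cv2.undistortPoints(np.array(uv,float).reshape(-1,1,2),K,None if d is None else np.array(d)).reshape(-1,2)
    r=np.c_[p[:,0],-p[:,1],-np.ones(len(p))]@T[:3,:3].T
    o=T[:3,3]; return o+r*((z-o[2])/r[:,2])[:,None]
E
python3 - <<'E'
from h import *
for c in("top","scene"):
    cv2.imwrite(f"pics/{c}0.png",get_image(c)); m=camera_model(c); print(c,m.keys(),np.round(m["camera_matrix"],1).tolist(),np.round(m["T"],3).tolist())
for q in("tray","green_mark","grey_mark","blue_carrier","white_carrier_1","spool","tape","tin"):
    for r in recognise(q,"top")[:3]: print(q,round(r["p"],2),np.round(r["rect"]))
s=observe();print(s["clock"],s["position"],s["ee_rot"],s["width"])
E
```

```text
top dict_keys(['camera_matrix', 'T']) [[503.7, 0.0, 329.2], [0.0, 503.7, 201.0], [0.0, 0.0, 1.0]] [[-0.021, 0.997, -0.08, 0.531], [-1.0, -0.02, 0.017, -0.021], [0.016, 0.08, 0.997, 1.215], [0.0, 0.0, 0.0, 1.0]]
scene dict_keys(['camera_matrix', 'T']) [[389.0, 0.0, 317.6], [0.0, 389.0, 199.4], [0.0, 0.0, 1.0]] [[0.866, 0.286, -0.409, 0.25], [-0.499, 0.464, -0.732, -0.657], [-0.02, 0.838, 0.545, 0.532], [0.0, 0.0, 0.0, 1.0]]
tray 0.84 [294. 186. 411. 306.]
green_mark 0.31 [294. 186. 412. 305.]
grey_mark 0.69 [395. 250. 410. 265.]
blue_carrier 0.78 [328. 192. 372. 236.]
blue_carrier 0.5 [293. 188. 411. 302.]
blue_carrier 0.22 [398. 252. 411. 267.]
white_carrier_1 0.59 [300. 226. 343. 271.]
white_carrier_1 0.57 [354. 218. 401. 265.]
spool 0.92 [403. 282. 434. 315.]
tape 0.78 [407. 176. 448. 216.]
tin 0.74 [355. 135. 397. 173.]
tin 0.71 [292. 186. 412. 304.]
0.5 [ 0.16535653 -0.60271822  0.22669726] [-3.11345378e+00 -4.19262636e-01  5.37484193e-05] 0.9973359777424449
```

View pics/top0.png

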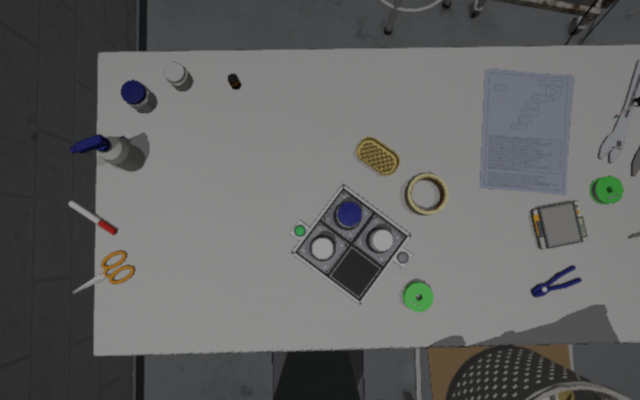

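View pics/scene0.png

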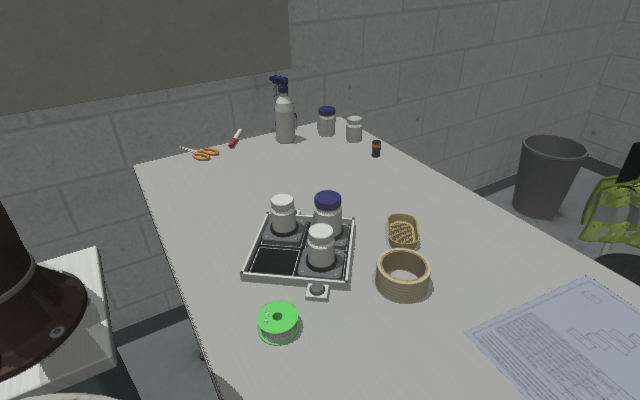

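The top view shows the tray turned about 37°. Its corners are near (344,186), (410,236), (360,300) and (293,252). The blue carrier is at (349,213), the white one by the green mark (300,230) is at (322,247), the other white is at (381,239), and the empty pocket is at (355,270).

```bash
python3 - <<'E'
from h import *
im=get_image("top")
cv2.imwrite("pics/crop.png",cv2.resize(im[175:315,280:430],None,fx=4,fy=4,interpolation=cv2.INTER_CUBIC))
c=[(344,186),(410,236),(360,300),(293,252)]
W=to_plane("top",c,.021)[:,:2];print(W.round(4).tolist(),W.mean(0),np.linalg.norm(np.roll(W,-1,0)-W,axis=1))
for n,uv,z in(("blue",(349,213),.108),("whiteG",(322,247),.094),("white2",(381,239),.094),("green",(300,230),.019),("grey",(403,257.5),.019)):print(n,to_plane("top",[uv],z).round(4))
for r in silhouettes("tray","top")[:1]:
    ct=max(cv2.findContours(r["mask"].astype(np.uint8),0,2)[0],key=cv2.contourArea);print(cv2.minAreaRect(ct))
E
```

```text
[[0.662, -0.0778], [0.5398, -0.2315], [0.3927, -0.109], [0.5079, 0.0461]] [ 0.52557979 -0.09306559] [0.19638834 0.19143524 0.19324088 0.19765602]
blue [[ 0.5924 -0.0833  0.108 ]]
whiteG [[ 0.519  -0.0224  0.094 ]]
white2 [[ 0.5339 -0.1538  0.094 ]]
green [[0.5594 0.0288 0.019 ]]
grey [[ 0.4894 -0.2136  0.019 ]]
```

View pics/crop.png

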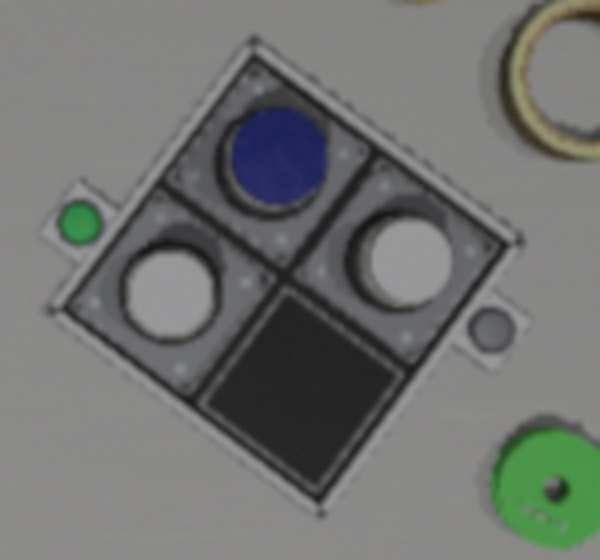

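The crop sharpens the outer corners to (254,40), (522,240), (321,515) and (50,310), with caps at (279,155) blue, (171,294) white by green, and (410,262) the other white. Next I compute the frame and the moves.

```bash
python3 - <<'E'
from h import *
from scipy.spatial.transform import Rotation as R
P=lambda l:np.array(l)/4+[280,175]-.4
W=to_plane("top",P([(254,40),(522,240),(321,515),(50,310)]),.021)[:,:2]
print(W.round(4).tolist(),np.linalg.norm(np.roll(W,-1,0)-W,axis=1))
C=W.mean(0)
d1=(W[1]-W[0])+(W[2]-W[3]);d1/=np.linalg.norm(d1); d2=(W[0]-W[3])+(W[1]-W[2]);d2/=np.linalg.norm(d2)
print("C",C,"d1",d1,"d2",d2,d1@d2)
pk={"blue":(-1,1),"whiteG":(-1,-1),"empty":(1,-1),"white2":(1,1)}
for k,(a,b) in pk.items():print(k,(C+.048*(a*d1+b*d2)).round(4))
for n,uv,z in(("blue",(279,155),.108),("whiteG",(171,294),.094),("white2",(410,262),.094)):print(n,to_plane("top",P([uv]),z).round(4))
s=observe();M=R.from_rotvec(s["ee_rot"]).as_matrix();y=M[:2,1]
ang=lambda v:np.degrees(np.arctan2(v[1],v[0]))
print("y",ang(y),"d1",ang(d1),"d2",ang(d2),s["joints"],s["position"])
E
```

```text
[[0.6654, -0.0757], [0.5431, -0.2319], [0.3849, -0.1085], [0.5077, 0.0482]] [0.19834539 0.20059987 0.19906908 0.20049704]
C [ 0.52527385 -0.09196734] d1 [-0.61665554 -0.78723309] d2 [ 0.78729359 -0.6165783 ] -9.811251520690795e-05
blue [ 0.5927 -0.0838]
whiteG [ 0.5171 -0.0246]
empty [ 0.4579 -0.1002]
white2 [ 0.5335 -0.1594]
blue [[ 0.5917 -0.084   0.108 ]]
whiteG [[ 0.5166 -0.0231  0.094 ]]
white2 [[ 0.5315 -0.1562  0.094 ]]
y -74.65866677209682 d1 -128.07231347280012 d2 -38.06669203975232 [ 1.2003955   0.43445103  0.02497823  1.57320486 -0.01159807  1.13400592
 -0.07507968] [ 0.16537031 -0.60273542  0.22677015]
```

>>> apply_moves --motion '[{"x": 3.5, "y": 5.5, "z": 0, "yaw": 10, "hand": 1}, {"x": 7, "y": 11, "z": 0, "yaw": 20, "hand": 1}, {"x": 10.5, "y": 16.5, "z": 0, "yaw": 30, "hand": 1}, {"x": 14, "y": 22, "z": 0, "yaw": 40, "hand": 1}, {"x": 17.5, "y": 27.5, "z": 0, "yaw": 50, "hand": 1}, {"x": 21, "y": 33, "z": 0, "yaw": 60, "hand": 1}, {"x": 24.5, "y": 38.5, "z": 0, "yaw": 70, "hand": 1}, {"x": 28, "y": 44, "z": 0, "yaw": 80, "hand": 1}, {"x": 31, "y": 50, "z": 0, "yaw": 90, "hand": 1}, {"x": 34, "y": 55, "z": 0, "yaw": 100, "hand": 1}]'

```text
clock: 1.85
position: [0.4952, -0.07, 0.2271]
ee_rot: [1.673, 2.658, 0.0]
force: [0.7, -1.1, -0.5]
width: 1.001
gripper_force: 0.0
```

```bash
cat > st.py <<'E'
from h import *
from scipy.spatial.transform import Rotation as R
s=observe();y=R.from_rotvec(s["ee_rot"]).as_matrix()[:2,1]
print(s["clock"],s["position"].round(4) if hasattr(s["position"],"round") else s["position"],"yaw",np.degrees(np.arctan2(y[1],y[0])),np.round(s["joints"],2),np.round(s["force"],1),s["width"])
E
python3 st.py
```

```text
1.85 [ 0.4952 -0.07    0.2271] yaw 25.633735888979583 [ 0.51  0.29 -0.6   1.83  0.19  1.07  0.29] [ 0.7 -1.1 -0.5] 1.0012638667483758
```

>>> apply_moves --motion '[{"x": 1.2, "y": 2.9, "z": 0, "yaw": 10}, {"x": 1.2, "y": 2.9, "z": 0, "yaw": 20}, {"x": 1.2, "y": 2.9, "z": 0, "yaw": 26.6}, {"x": 1.2, "y": 2.9, "z": 0, "yaw": 26.6}, {"x": 1.2, "y": 2.9, "z": 0, "yaw": 26.6}]'

```text
schema error: expected keys x, y, z, yaw, hand
```

```bash
python3 st.py
```

```text
1.85 [ 0.4952 -0.07    0.2271] yaw 25.633735888979583 [ 0.51  0.29 -0.6   1.83  0.19  1.07  0.29] [ 0.7 -1.1 -0.5] 1.0012638667483758
```

>>> apply_moves --motion '[{"x": 1.2, "y": 2.9, "z": 0, "yaw": 10, "hand": 1}, {"x": 1.2, "y": 2.9, "z": 0, "yaw": 20, "hand": 1}, {"x": 1.2, "y": 2.9, "z": 0, "yaw": 26.6, "hand": 1}, {"x": 1.2, "y": 2.9, "z": -3, "yaw": 26.6, "hand": 1}, {"x": 1.2, "y": 2.9, "z": -6, "yaw": 26.6, "hand": 1}, {"x": 1.2, "y": 2.9, "z": -6, "yaw": 26.6, "hand": 1}, {"x": 1.2, "y": 2.9, "z": -6, "yaw": 26.6, "hand": 1}]'

```text
clock: 2.72
position: [0.507, -0.0425, 0.1678]
ee_rot: [1.024, 2.969, 0.001]
force: [0.0, -0.2, 0.1]
width: 0.996
gripper_force: 0.0
```

```bash
python3 st.py
```

```text
2.725 [ 0.507  -0.0425  0.1678] yaw 51.94238731259599 [ 0.5   0.39 -0.68  1.89  0.3   0.96  0.59] [ 0.  -0.2  0.1] 0.9961540998500769
```

>>> apply_moves --motion '[{"x": 1.0, "y": 1.9, "z": 0, "yaw": 0, "hand": 1}, {"x": 1.0, "y": 1.9, "z": -3, "yaw": 0, "hand": 1}, {"x": 1.0, "y": 1.9, "z": -5, "yaw": 0, "hand": 1}, {"x": 1.0, "y": 1.9, "z": -7, "yaw": 0, "hand": 1}, {"x": 1.0, "y": 1.9, "z": -9, "yaw": 0, "hand": 1}, {"x": 1.0, "y": 1.9, "z": -10.5, "yaw": 0, "hand": 1}, {"x": 1.0, "y": 1.9, "z": -10.5, "yaw": 0, "hand": 1}, {"x": 1.0, "y": 1.9, "z": -10.5, "yaw": 0, "hand": 1}]'

```text
clock: 3.72
position: [0.5171, -0.0235, 0.0626]
ee_rot: [1.024, 2.969, 0.001]
force: [-0.0, -0.6, -0.7]
width: 0.996
gripper_force: 0.0
```

```bash
python3 st.py; python3 - <<'E'
from h import *
cv2.imwrite("pics/g1.png",get_image("scene")[140:300,200:440].repeat(3,0).repeat(3,1))
E
```

```text
3.725 [ 0.5171 -0.0235  0.0626] yaw 51.94182100407547 [ 0.38  0.54 -0.6   1.97  0.44  0.75  0.43] [-0.  -0.6 -0.7] 0.9964714090531968
```

View pics/g1.png

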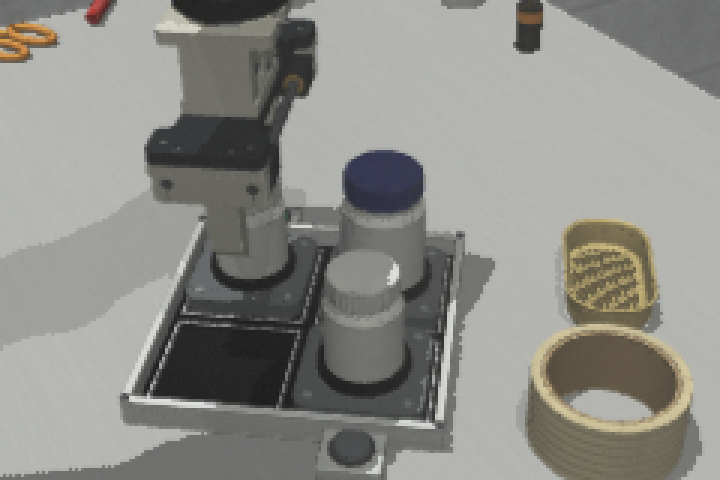

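The jar is straddled by the fingers around crop pixel (250,240), and nothing nearby is touched. Now I close.

>>> apply_moves --motion '[{"x": 0, "y": 0, "z": 0, "yaw": 0, "hand": 0.1}, {"x": 0, "y": 0, "z": 0, "yaw": 0, "hand": -0.2}, {"x": 0, "y": 0, "z": 0, "yaw": 0, "hand": -0.2}, {"x": 0, "y": 0, "z": 0, "yaw": 0, "hand": -0.2}, {"x": 0, "y": 0, "z": 0, "yaw": 0, "hand": -0.2}, {"x": 0, "y": 0, "z": 0, "yaw": 0, "hand": -0.2}]' --newtons 12

```text
clock: 4.53
position: [0.5164, -0.0236, 0.0617]
ee_rot: [1.024, 2.97, -0.0]
force: [0.3, -0.7, 1.3]
width: 0.549
gripper_force: 12.0
```

>>> apply_moves --motion '[{"x": -0.7, "y": -0.9, "z": 0, "yaw": 0, "hand": -0.2}, {"x": -1.4, "y": -1.8, "z": 0, "yaw": 0, "hand": -0.2}, {"x": -2.1, "y": -2.7, "z": 0, "yaw": 0, "hand": -0.2}, {"x": -2.8, "y": -3.6, "z": 0, "yaw": 0, "hand": -0.2}, {"x": -3.5, "y": -4.5, "z": 0, "yaw": 0, "hand": -0.2}, {"x": -4.2, "y": -5.4, "z": 0, "yaw": 0, "hand": -0.2}, {"x": -4.9, "y": -6.3, "z": 0, "yaw": 0, "hand": -0.2}, {"x": -5.5, "y": -7.1, "z": 0, "yaw": 0, "hand": -0.2}, {"x": -5.8, "y": -7.6, "z": 0, "yaw": 0, "hand": -0.2}, {"x": -5.8, "y": -7.6, "z": 0, "yaw": 0, "hand": -0.2}]'

```text
clock: 5.78
position: [0.4582, -0.1001, 0.0617]
ee_rot: [-1.025, -2.969, 0.0]
force: [-0.7, -1.6, -1.4]
width: 0.546
gripper_force: 12.0
```

>>> apply_moves --motion '[{"x": 0, "y": 0, "z": 0, "yaw": 0, "hand": 1}, {"x": 0, "y": 0, "z": 0, "yaw": 0, "hand": 1}, {"x": 0, "y": 0, "z": 0, "yaw": 0, "hand": 1}, {"x": 0, "y": 0, "z": 2, "yaw": 0, "hand": 1}, {"x": 0, "y": 0, "z": 5, "yaw": 0, "hand": 1}, {"x": 0, "y": 0, "z": 10, "yaw": 0, "hand": 1}, {"x": 0, "y": 0, "z": 14, "yaw": 0, "hand": 1}, {"x": -4, "y": -4, "z": 14, "yaw": -10, "hand": 1}, {"x": -4, "y": -4, "z": 14, "yaw": -20, "hand": 1}, {"x": -4, "y": -4, "z": 14, "yaw": -30, "hand": 1}]'

```text
clock: 7.02
position: [0.418, -0.1403, 0.2019]
ee_rot: [1.767, 2.597, -0.0]
force: [0.2, -1.4, -0.5]
width: 1.001
gripper_force: 0.0
```

```bash
python3 st.py; python3 - <<'E'
from h import *
cv2.imwrite("pics/s2.png",get_image("scene")[140:300,200:440].repeat(3,0).repeat(3,1))
cv2.imwrite("pics/t2.png",cv2.resize(get_image("top")[175:315,280:430],None,fx=4,fy=4,interpolation=cv2.INTER_CUBIC))
E
```

```text
7.025 [ 0.418  -0.1403  0.2019] yaw 21.516362414175017 [ 0.74  0.22 -0.62  1.99  0.16  0.97  0.41] [ 0.2 -1.4 -0.5] 1.0012302308718337
```

View pics/s2.png

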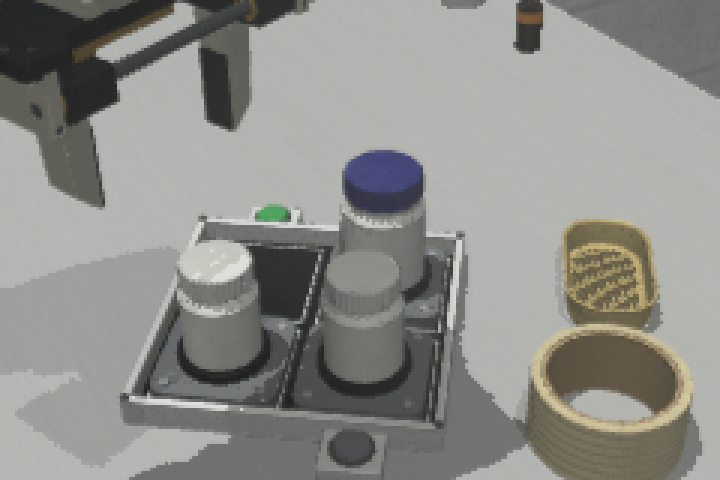

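View pics/t2.png

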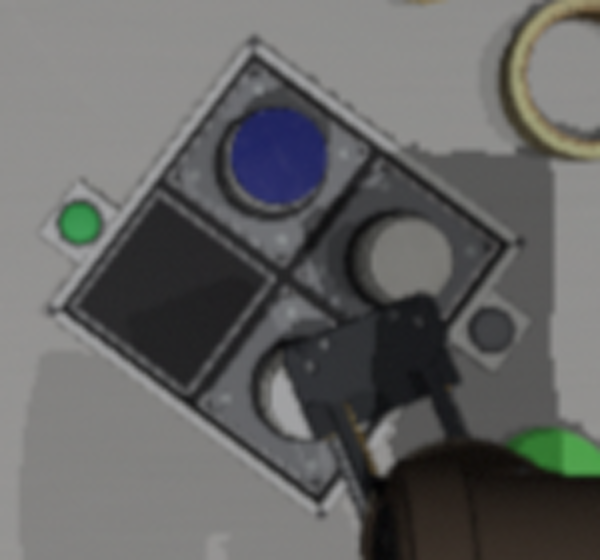

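The white carrier now stands squarely in the former empty pocket (crop pixel around (290,390) in the top view). The green pocket is free, and blue, the other white and the bystanders haven't moved.

>>> apply_moves --motion '[{"x": 4, "y": 1.4, "z": 0, "yaw": -10, "hand": 1}, {"x": 8, "y": 2.8, "z": 0, "yaw": -20, "hand": 1}, {"x": 12, "y": 4.2, "z": 0, "yaw": -30, "hand": 1}, {"x": 15, "y": 5, "z": 0, "yaw": -40, "hand": 1}, {"x": 17.4, "y": 5.6, "z": 0, "yaw": -50, "hand": 1}, {"x": 17.4, "y": 5.6, "z": 0, "yaw": -59.6, "hand": 1}, {"x": 17.4, "y": 5.6, "z": 0, "yaw": -59.6, "hand": 1}, {"x": 17.4, "y": 5.6, "z": 0, "yaw": -59.6, "hand": 1}, {"x": 17.4, "y": 5.6, "z": -3, "yaw": -59.6, "hand": 1}, {"x": 17.4, "y": 5.6, "z": -3, "yaw": -59.6, "hand": 1}]'

```text
clock: 8.38
position: [0.5906, -0.084, 0.1701]
ee_rot: [-2.816, -1.389, 0.006]
force: [-0.0, 0.9, -0.3]
width: 1.002
gripper_force: 0.0
```

```bash
python3 st.py
```

```text
8.375 [ 0.5906 -0.084   0.1701] yaw -37.49939114434051 [ 0.32  0.48 -0.38  1.69  0.2   1.02 -0.78] [-0.   0.9 -0.3] 1.0022139408812794
```

Aligned. I descend to TCP z of about 0.075 and grip.

>>> apply_moves --motion '[{"x": 0.1, "y": 0, "z": -2, "yaw": 0, "hand": 1}, {"x": 0.1, "y": 0, "z": -4, "yaw": 0, "hand": 1}, {"x": 0.1, "y": 0, "z": -6, "yaw": 0, "hand": 1}, {"x": 0.1, "y": 0, "z": -8, "yaw": 0, "hand": 1}, {"x": 0.1, "y": 0, "z": -9.5, "yaw": 0, "hand": 1}, {"x": 0.1, "y": 0, "z": -9.5, "yaw": 0, "hand": 1}]'

```text
clock: 9.12
position: [0.593, -0.0837, 0.0763]
ee_rot: [-2.818, -1.386, 0.002]
force: [-0.2, 0.5, 0.4]
width: 1.001
gripper_force: 0.0
```

>>> apply_moves --motion '[{"x": 0, "y": 0, "z": 0, "yaw": 0, "hand": 0.4}, {"x": 0, "y": 0, "z": 0, "yaw": 0, "hand": 0}, {"x": 0, "y": 0, "z": 0, "yaw": 0, "hand": 0}, {"x": 0, "y": 0, "z": 0, "yaw": 0, "hand": 0}, {"x": 0, "y": 0, "z": 0, "yaw": 0, "hand": 0}]' --newtons 12

```text
clock: 9.75
position: [0.5935, -0.0836, 0.077]
ee_rot: [2.819, 1.385, 0.0]
force: [-0.7, 0.2, 2.1]
width: 0.617
gripper_force: 12.0
```

>>> apply_moves --motion '[{"x": -0.9, "y": 0.7, "z": 0, "yaw": 0, "hand": 0}, {"x": -1.8, "y": 1.4, "z": 0, "yaw": 0, "hand": 0}, {"x": -2.7, "y": 2.1, "z": 0, "yaw": 0, "hand": 0}, {"x": -3.6, "y": 2.8, "z": 0, "yaw": 0, "hand": 0}, {"x": -4.5, "y": 3.5, "z": 0, "yaw": 0, "hand": 0}, {"x": -5.4, "y": 4.2, "z": 0, "yaw": 0, "hand": 0}, {"x": -6.3, "y": 4.9, "z": 0, "yaw": 0, "hand": 0}, {"x": -7.1, "y": 5.5, "z": 0, "yaw": 0, "hand": 0}, {"x": -7.6, "y": 5.9, "z": 0, "yaw": 0, "hand": 0}, {"x": -7.6, "y": 5.9, "z": 0, "yaw": 0, "hand": 0}]'

```text
clock: 11.0
position: [0.5164, -0.0237, 0.0768]
ee_rot: [-2.818, -1.386, 0.001]
force: [-1.0, 1.2, 6.8]
width: 0.617
gripper_force: 12.0
```

```bash
python3 st.py
```

```text
11.0 [ 0.5164 -0.0237  0.0768] yaw -37.614837179969946 [ 0.22  0.48 -0.37  1.98  0.25  0.73 -0.96] [-1.   1.2  6.8] 0.6168125774710768
```

>>> apply_moves --motion '[{"x": 0, "y": 0, "z": 0, "yaw": 0, "hand": 1}, {"x": 0, "y": 0, "z": 0, "yaw": 0, "hand": 1}, {"x": 0, "y": 0, "z": 0, "yaw": 0, "hand": 1}, {"x": 0, "y": 0, "z": 2, "yaw": 0, "hand": 1}, {"x": 0, "y": 0, "z": 5, "yaw": 0, "hand": 1}, {"x": 0, "y": 0, "z": 10, "yaw": 0, "hand": 1}, {"x": 0, "y": 0, "z": 14, "yaw": 0, "hand": 1}, {"x": -3, "y": 6, "z": 14, "yaw": 0, "hand": 1}, {"x": -5, "y": 11, "z": 14, "yaw": 0, "hand": 1}, {"x": -7, "y": 16, "z": 14, "yaw": 0, "hand": 1}]'

```text
clock: 12.25
position: [0.4464, 0.1369, 0.2169]
ee_rot: [2.82, 1.385, 0.001]
force: [0.3, 0.2, 0.9]
width: 0.998
gripper_force: 0.0
```

```bash
python3 st.py; python3 - <<'E'
from h import *
t=cv2.resize(get_image("top")[175:315,280:430],None,fx=3,fy=3,interpolation=cv2.INTER_CUBIC)
s=cv2.resize(get_image("scene")[180:320,230:340],None,fx=3,fy=3,interpolation=cv2.INTER_CUBIC)
cv2.imwrite("pics/t3.png",np.hstack([t,s]))
E
```

```text
12.25 [0.4464 0.1369 0.2169] yaw -37.66822402192403 [ 0.03  0.24 -0.52  1.92  0.14  1.02 -1.21] [0.3 0.2 0.9] 0.9977555486654603
```

View pics/t3.png

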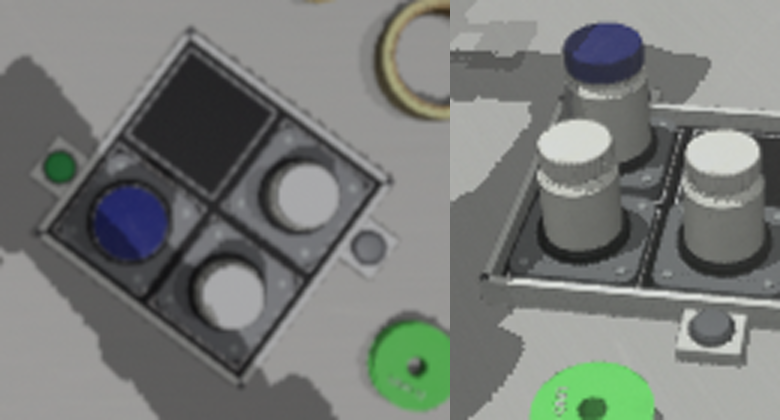

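The blue carrier sits squarely in the green-marked pocket (left crop (131,223)), the moved white is in the former empty pocket (228,295), and the other white is at (303,195). The plates lie flat and nothing around the tray has moved, so I hand in.

```bash
python3 -c "
from cell import *
print(sign_off())"
```

```text
the job is handed in; nothing more can be done
None
```

The job is handed in: in the last pictures the white carrier from the green mark stood in the formerly empty pocket and the blue-capped carrier in the green-marked one, with the other white carrier in its own pocket and the things around the tray looking unmoved; the sign-off gave no verdict.

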